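Make up two repair kits from the loose stock

TASK

Make up two repair kits from the loose parts on the bench: put the bearing and the longest bolt in the divided tray, one in each compartment (either way round), and the shortest bolt and the spark plug in the round dish, side by side. Set each part down gently, without letting it drop, so that it lies flat on the bottom, and leave the middle-sized bolt and the roll of tape lying where they are.

Things in the scene. Friction and masses are not known exactly. Their poses are not given: they have to be found in the camera images.
- bearing: Steel ball bearing, a ring 53 mm across with a hole, 16 mm high, lying flat on the bench, 0.16 kg. Origin: centre of its underside; z up along its axis.
- bolt_long: Longest of three steel hex bolts with a nut, 88 mm long, lying on its side, 19 mm high. Origin: midway along it, on its underside (bench level). Its length is its y axis: head (21 mm wide) at y = +36 to +44 mm, nut (21 mm) at y = -30 to -19 mm, shank 12 mm thick with its axis 9 mm up. Grip the shank between nut and head, about y = +8 mm, across (along x).
- bolt_short: Shortest of the three steel hex bolts with a nut, 56 mm long, lying on its side, 16 mm high. Origin: midway along it, on its underside. Length along its y axis: head (18 mm wide) at y = +22 to +28 mm, nut (18 mm) at y = -21 to -13 mm, shank 10 mm thick, axis 8 mm up. Grip the shank about y = +4 mm, across (along x).
- spark_plug: Spark plug lying on its side, 66 mm long, 22 mm high. Origin: midway along it, on its underside. Length along its y axis: the thick half (20 mm wide) is at y = -2 to +33 mm, the thin half (10 mm) at y = -33 to -2 mm, its axis 5 to 9 mm up. Grip the thick half about y = +12 mm, across (along x).
- bolt_mid: Middle-sized of the three hex bolts with a nut, 67 mm long, 20 mm wide, 17 mm high, lying on its side along its y axis. Origin: midway along it, on its underside. Stays where it is.
- tape_elec: Roll of black tape, 55 mm across, 19 mm high, lying flat. Origin: centre of its underside. Stays where it is.
- divided_tray: Rectangular bare-metal tray fixed to the bench, 219 mm (x) by 146 mm (y), rim 14 mm high, walls and floor 3 mm thick. Origin: centre of its underside, floor at z = 3 mm. A divider (3 mm thick, top at z = 10 mm) along y at x = 0 makes two compartments, each 105 mm (x) by 140 mm (y) inside, centred at x = +54 and -54 mm. Open the fingers only a little to let go in it.
- round_dish: Round bare-metal dish fixed to the bench, without divider, 194 mm across the rim, rim 14 mm high, flat floor 3 mm thick and about 180 mm across. Origin: centre of its underside, so the floor is at z = 3 mm. (A bench grinder about 0.2 m high stands fixed close behind the left part of the work, its front at x = 0.54 m: carry parts across above that height.)

How it is judged:
By the outcome, as a careful person would: the job done as asked, in the order asked, and still so for the second after the job is handed in, with the robot touching nothing.
It also fails if it takes over 120 s, if anything falls off the work surface, if the arm or the gripper's body presses on something with over 40 N, if the wrist force passes 120 N, or if a joint passes its speed limit or range.

ROBOT

A 6-joint arm with a two-finger parallel gripper is mounted at the origin on a cart in front of the work surface, level with it; the furniture and walls round the work are solid. World frame = base frame: x ahead of the robot, y to its left, z up, the work surface at z = 0. Lengths are in m, angles in rad, forces in N, time in s.
With the tool pointing down it reaches from about 0.35 to 0.875 m from the base axis. Payload 4.2 kg.
Tool frame: the origin (TCP) lies midway between the tips of the shut fingers; the grasp point (between the pads) lies 19 mm behind it; z points along the fingers, y is the line along which they close (so a half turn about z gives the same grasp; the last joint's range is limited). The gripper opens to 85 mm and grips with 20 to 120 N. Pads are 22 mm wide; open, the fingers measure 114 mm over their backs; the gripper's body (76 mm by 85 mm) begins 54 mm behind the grasp point. The pads swing forward as they close: fully open they stand 13 mm farther back than shut.
Start: joints at [1.37, 0.385, 0.008, 0, -1.194, -0.259], TCP at [0.277, 0.56, 0.231] pointing down, gripper open.
Joint ranges: [-3.14, 3.14], [-1.21, 2.06], [-1.07, 1.41], [-3.16, 2.05], [-2.99, -0.16], [-3.1, 3.1]. Speed limits (rad/s): [2.79, 2.79, 3.14, 3.14, 3.14, 3.14].

INTERFACE

Orientations are given as [roll, pitch, yaw] about the fixed x, y, z axes, in that order (R = Rz(yaw) Ry(pitch) Rx(roll)).
In Python, from plant import state, optics, job, finder gives the robot as it stands.
- The arm moves only by the tool carry_out, never from a script. Its arguments are lists of equal length, an entry for each row: "fingers": the opening, from -1 (shut) to 1 (fully open); "offset": the shift along the tool's x, y, z in units of 30 mm (1.0 is 30 mm), a list of three; "spin": the turn about the tool's z in units of 6 degrees (1.0 is 6 degrees). A call has 1 to 20 rows; each row is the pose to reach, as a shift and turn from the pose commanded when the call began, along the tool's axes at that moment; what a row does not reach only later rows make up. A row lasts 1/12 s, in which the tool goes at most 41.7 mm and 7.16 degrees, less where a joint would pass 70% of its speed; a pose out of reach is approached as far as the arm can. A call with a gripper value outside its range is refused whole. The fingers move at their own pace and stop on an object; "force" is the grip in N (left out, the last holds). Time passes only in rows, so rows that repeat a pose let the fingers close. It gives the time, the measured TCP pose, the force, the opening and the grip force at its end, in the units of the state.
- state(): the state, without advancing time (a new reading comes with each control period).
- optics.grab_frame(name): name is "side" or "top"; returns a dict with "img" (480x640x3 uint8, blue, green, red), "z_map" (480x640 float32, m along the optical axis (not along the pixel's ray), 0 where there is no reading), "camera_matrix" (3x3 intrinsics, pixels), "xyz" and "rotation" of the camera in the world. Camera axes: x right, y down, z forward; pixel columns grow to the right and rows downward; lengths in m; the calibration is good to about 2 mm. A picture is of the moment at which its call begins.
- job.sign_off(): hands the job in; it is judged then, once.
Trained networks look in a picture, given as the dict that the camera call returned (one of the last four; its "shot" number tells which), for a name from the list of things; names that differ only in an ending like _2 or _b are one class to them, and where a whole thing is asked for, a point or a joint stands for the part that bears it (a point fixed in the world has none). Each returns a list of dicts, best first, with "confidence" (0 to 1); they miss things now and then, are a little off and sometimes report something else, mostly with a low value. They report only what shows in the picture. A call takes as long as a camera call.
- finder.cut_out(query, picture): "pixels" (480x640 bool, what is visible of it) and "extent" ([left, top, right, bottom] in pixels, round what is visible of it).
- finder.landmark_of(query, picture): "position" ([column, row] in pixels: a listed point, or the origin of a listed thing).
The state is a dict: "clock": time; "joints": joint angles; "qvel": joint speeds; "effort": joint torques, N m; "tool_pos": TCP position; "tool_rot": TCP orientation; "contact_force": force on the tool from outside, world axes, zero at the start; "moment": the same for the moment, N m; "width": finger opening in m; "gripper_force": force on a finger pad.
Only numpy, scipy, OpenCV 4.12 (cv2) and the standard library are available. Lean on these libraries where they do the work, as an engineer would, in place of code of your own. Each camera call takes 0.05 s, during which the arm holds its last target. There are 200 camera calls.

## Working session

There is one attempt and no reset: what is moved stays moved. The work goes in short steps, Python scripts to look and compute and a tool call to move; the robot and the scene stay as the last step left them, time stands still between calls to the robot, and variables do not carry over. Pictures are saved under pics/ and viewed, at most 14 in all, crops included, and the job is handed in when it is done.

Besides the shell and the picture viewer there is one more tool, called after "Call:" as name(argument=value, ...) on one line, values as JSON. carry_out: Moves the arm, as the interface text tells. Its arguments: {"type":"object","properties":{"fingers":{"type":"array"},"offset":{"type":"array"},"spin":{"type":"array"},"force":{"type":"number"}},"required":["fingers","offset","spin"]}

```bash
mkdir -p pics; cat > h.py <<'E'
import numpy as np, cv2
from plant import state, optics, job, finder
def world(f,mask=None,px=None):
    K=np.array(f["camera_matrix"]);R=np.array(f["rotation"]);t=np.array(f["xyz"])
    R=R if R.shape==(3,3) else None
    z=f["z_map"]
    v,u=np.nonzero(mask&(z>0))
    d=z[v,u]
    P=np.stack([(u-K[0,2])/K[0,0]*d,(v-K[1,2])/K[1,1]*d,d],1)
    return P@R.T+t
def ray(f,px,h):
    K=np.array(f["camera_matrix"]);R=np.array(f["rotation"]);t=np.array(f["xyz"])
    d=R@np.linalg.inv(K)@np.array([px[0],px[1],1.0])
    return t+d*(h-t[2])/d[2]
E
python3 - <<'E'
from h import *
f=optics.grab_frame("top");g=optics.grab_frame("side")
cv2.imwrite("pics/top.png",f["img"]);cv2.imwrite("pics/side.png",g["img"])
print(f["xyz"],np.round(f["rotation"],3).tolist(),f["camera_matrix"])
print(g["xyz"],np.round(g["rotation"],3).tolist())
print(state())
for n in "bearing bolt_long bolt_short spark_plug bolt_mid tape_elec divided_tray round_dish".split():
    for nm,c in(("top",f),("side",g)):
      for r in finder.cut_out(n,c)[:3]:
        P=world(c,r["pixels"])
        (cc,s,a)=cv2.minAreaRect(P[:,:2].astype(np.float32)*1000)
        print(n,nm,round(r["confidence"],2),np.array(r["extent"]).astype(int).tolist(),"rect",np.round(cc,0),np.round(s,0),round(a,1),"zmax",np.round(np.percentile(P[:,2],98),3))
      for r in finder.landmark_of(n,c)[:2]: print("   lm",round(r["confidence"],2),np.round(r["position"],1),np.round(ray(c,r["position"],0.0),3)[:2])
E
```

```text
[ 0.27464944 -0.13620567  0.8793542 ] [-2.935, -0.001, -1.676] [[444.28517035   0.         317.00620763]
 [  0.         444.28517035 240.20751353]
 [  0.           0.           1.        ]]
[ 0.08208714 -1.17155018  0.71655684] [-2.111, -0.016, -0.339]
{'clock': 0.1, 'joints': array([ 1.36959332e+00,  3.85485514e-01,  6.79025158e-03, -4.17893614e-04,
       -1.19400285e+00, -2.58580429e-01]), 'qvel': array([ 0.00035657, -0.00129584,  0.00353678,  0.001048  ,  0.0001603 ,
       -0.00045352]), 'effort': array([-1.13409518e-03, -3.93321705e+01,  1.88927060e+01,  4.19790924e+00,
       -2.62400805e-03,  2.43364454e-06]), 'tool_pos': array([0.27711758, 0.55963945, 0.23034084]), 'tool_rot': array([ 3.13965478e+00, -1.10932951e-04, -4.59937455e-01]), 'contact_force': array([ 0.35369335, -0.19400057, -0.82143679]), 'moment': array([ 0.0230718 , -0.01578613,  0.02599205]), 'gripper_force': 0.0, 'width': 0.0857017864620752}Traceback (most recent call last):
  File "<stdin>", line 10, in <module>
  File "h.py", line 10, in world
    return P@R.T+t
             ^^^
AttributeError: 'NoneType' object has no attribute 'T'
```

```bash
python3 - <<'E'
s=open('h.py').read()
s=s.replace('R=np.array(f["rotation"])','R=Rot.from_euler("xyz",f["rotation"]).as_matrix()').replace("    R=R if R.shape==(3,3) else None\n","")
s=s.replace("import numpy as np, cv2","import numpy as np, cv2\nfrom scipy.spatial.transform import Rotation as Rot")
open('h.py','w').write(s)
E
cat > find.py <<'E'
from h import *
f=optics.grab_frame("top");g=optics.grab_frame("side")
for n in "bearing bolt_long bolt_short spark_plug bolt_mid tape_elec divided_tray round_dish".split():
    for nm,c in(("top",f),("side",g)):
      for r in finder.cut_out(n,c)[:3]:
        if r["confidence"]<.2: continue
        P=world(c,r["pixels"])
        if len(P)<5: continue
        (cc,s,a)=cv2.minAreaRect(P[:,:2].astype(np.float32)*1000)
        print(n,nm,round(r["confidence"],2),np.array(r["extent"]).astype(int).tolist(),"rect",np.round(cc,0),np.round(s,0),round(a,1),"zmax",np.round(np.percentile(P[:,2],98),3))
      for r in finder.landmark_of(n,c)[:2]: print("   lm",round(r["confidence"],2),np.round(r["position"],1),np.round(ray(c,r["position"],0.0),3)[:2])
E
python3 find.py
```

```text
bearing top 0.67 [306, 241, 332, 268] rect [ 424. -156.] [53. 53.] 69.8 zmax 0.017
   lm 0.81 [317.6 255. ] [ 0.428 -0.155]
bearing side 0.94 [298, 264, 328, 285] rect [ 426. -159.] [56. 50.] 72.3 zmax 0.019
   lm 0.73 [311.  275.3] [ 0.425 -0.149]
bolt_long top 0.52 [345, 241, 383, 254] rect [ 430. -244.] [83. 14.] 89.8 zmax 0.02
   lm 0.62 [361.3 249. ] [ 0.431 -0.244]
   lm 0.21 [261.5 265.3] [ 0.419 -0.041]
bolt_long side 0.5 [318, 281, 342, 313] rect [ 434. -235.] [115.  28.] 88.9 zmax 0.021
   lm 0.56 [330.  297.5] [ 0.436 -0.237]
bolt_short top 0.6 [303, 188, 330, 200] rect [ 549. -165.] [56. 13.] 64.3 zmax 0.017
bolt_short top 0.43 [353, 186, 384, 202] rect [ 544. -271.] [16. 66.] 16.8 zmax 0.018
   lm 0.55 [317.4 195. ] [ 0.553 -0.168]
bolt_short side 0.64 [366, 256, 375, 274] rect [ 553. -168.] [61. 14.] 66.4 zmax 0.018
   lm 0.43 [370.9 265.9] [ 0.56  -0.154]
spark_plug top 0.6 [242, 258, 278, 269] rect [420. -39.] [60. 20.] 85.8 zmax 0.021
   lm 0.46 [261.1 266.4] [ 0.417 -0.04 ]
spark_plug side 0.35 [264, 279, 289, 303] rect [ 343. -180.] [84. 51.] 68.7 zmax 0.021
   lm 
[... 264 characters left out ...]
 48.] 83.8 zmax 0.02
   lm 0.55 [338.8 295.4] [ 0.343 -0.188]
   lm 0.71 [276.2 294. ] [ 0.337 -0.192]
divided_tray top 0.6 [132, 213, 209, 326] rect [426. 136.] [148. 220.] 89.9 zmax 0.016
   lm 0.93 [169.5 272.6] [0.423 0.142]
divided_tray side 0.69 [229, 193, 329, 234] rect [427. 150.] [222. 191.] 1.2 zmax 0.017
   lm 0.59 [277.8 215.2] [0.431 0.133]
round_dish top 0.73 [396, 171, 493, 261] rect [ 479. -415.] [195. 194.] 44.4 zmax 0.016
   lm 0.94 [442.2 218.7] [ 0.476 -0.416]
round_dish side 0.82 [336, 311, 443, 386] rect [ 489. -413.] [211. 199.] 18.7 zmax 0.016
round_dish side 0.52 [321, 280, 341, 311] rect [ 436. -246.] [28. 95.] 2.4 zmax 0.021
   lm 0.68 [390.4 351.3] [ 0.482 -0.424]
```

View pics/top.png

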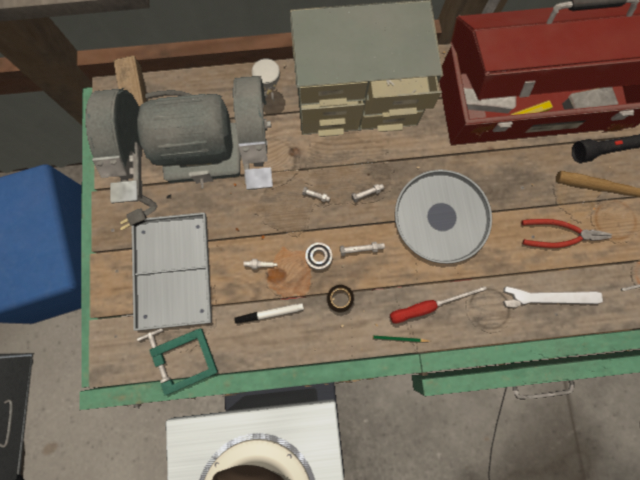

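View pics/side.png

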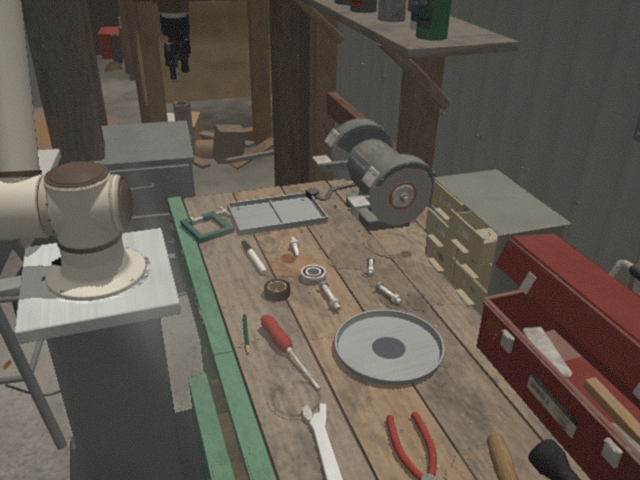

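```bash
cat >> h.py <<'E'
def plan(x,y,z,yaw_deg):
    s=state();p=s["tool_pos"];R=Rot.from_euler("xyz",s["tool_rot"])
    Rt=Rot.from_euler("xyz",[np.pi,0,np.deg2rad(yaw_deg)])
    o=R.inv().apply(np.array([x,y,z])-p)/.03
    r=(R.inv()*Rt).as_rotvec(degrees=True)/6
    print("to",(x,y,z,yaw_deg),"offset",np.round(o,2),"spin",np.round(r,2))
def parts(f,names="bolt_long bolt_short spark_plug bolt_mid"):
    for n in names.split():
        r=finder.cut_out(n,f)[0]
        m=cv2.dilate(r["pixels"].astype(np.uint8),np.ones((5,5)))>0
        P=world(f,m); P=P[P[:,2]>.006]
        c=(P.min(0)+P.max(0))[:2]/2
        w,V=np.linalg.eigh(np.cov(P[:,:2].T));a=V[:,1];a=a*np.sign(a[1])
        q=(P[:,:2]-c)@a;b=(P[:,:2]-c)@np.array([-a[1],a[0]])
        print(n,round(r["confidence"],2),"c",np.round(c+a*(q.min()+q.max())/2,4),"axis deg",round(np.degrees(np.arctan2(a[1],a[0])),1),"range",np.round([q.min(),q.max()],3))
        for k in np.arange(q.min(),q.max(),.008):
            i=(q>=k)&(q<k+.008)
            if i.any(): print("   %+.3f w %.3f z %.3f mid %.3f"%(k+.004,np.ptp(b[i]),P[i,2].max(),(b[i].max()+b[i].min())/2))
E
python3 - <<'E'
from h import *
f=optics.grab_frame("top")
parts(f)
cv2.imwrite("pics/crop.png",cv2.resize(f["img"][180:280,236:396],None,fx=5,fy=5,interpolation=cv2.INTER_CUBIC))
# commanded move options
plan(.427,-.156,.16,-10+-90)
plan(.427,-.156,.16,-10)
E
```

```text
bolt_long 0.63 c [ 0.4305 -0.2444] axis deg 90.9 range [-0.044  0.044]
   -0.040 w 0.010 z 0.017 mid 0.000
   -0.032 w 0.018 z 0.021 mid 0.000
   -0.024 w 0.019 z 0.020 mid -0.000
   -0.016 w 0.011 z 0.016 mid 0.001
   -0.008 w 0.011 z 0.017 mid -0.000
   +0.000 w 0.010 z 0.017 mid 0.001
   +0.008 w 0.011 z 0.019 mid 0.000
   +0.016 w 0.011 z 0.017 mid 0.001
   +0.024 w 0.011 z 0.016 mid -0.000
   +0.032 w 0.015 z 0.016 mid 0.002
   +0.040 w 0.020 z 0.022 mid -0.000
bolt_short 0.47 c [ 0.5522 -0.166 ] axis deg 64.8 range [-0.03   0.026]
   -0.026 w 0.012 z 0.015 mid 0.002
   -0.018 w 0.015 z 0.017 mid 0.002
   -0.010 w 0.007 z 0.013 mid 0.002
   -0.002 w 0.008 z 0.015 mid 0.002
   +0.006 w 0.010 z 0.016 mid 0.001
   +0.014 w 0.009 z 0.015 mid 0.002
   +0.022 w 0.017 z 0.018 mid 0.001
spark_plug 0.77 c [ 0.4206 -0.0405] axis deg 84.5 range [-0.033  0.032]
   -0.029 w 0.006 z 0.011 mid 0.002
   -0.021 w 0.007 z 0.014 mid 0.002
   -0.013 w 0.009 z 0.013 mid 0.001
   -0.005 w 0.010 z 0.017 mid 0.001
   +0.003 w 0.016 z 0.021 mid 0.001
   +0.011 w 0.019 z 0.022 mid 0.001
   +0.019 w 0.015 z 0.020 mid 0.002
   +0.027 w 0.008 z 0.019 mid 0.001
   +0.035 w 0.003 z 0.016 mid 0.003
bolt_mid 0.69 c [ 0.5441 -0.2719] axis deg 107.0 range [-0.036  0.033]
   -0.032 w 0.008 z 0.015 mid -0.001
   -0.024 w 0.017 z 0.018 mid -0.002
   -0.016 w 0.019 z 0.017 mid -0.001
   -0.008 w 0.009 z 0.014 mid -0.001
   +0.000 w 0.010 z 0.014 mid -0.002
   +0.008 w 0.011 z 0.016 mid -0.001
   +0.016 w 0.010 z 0.016 mid -0.001
   +0.024 w 0.019 z 0.021 mid -0.001
   +0.032 w 0.018 z 0.020 mid -0.001
to (0.427, -0.156, 0.16, -100) offset [15.06 19.18  2.38] spin [ 0.    0.   12.28]
to (0.427, -0.156, 0.16, -10) offset [15.06 19.18  2.38] spin [-0.    0.   -2.72]
```

View pics/crop.png

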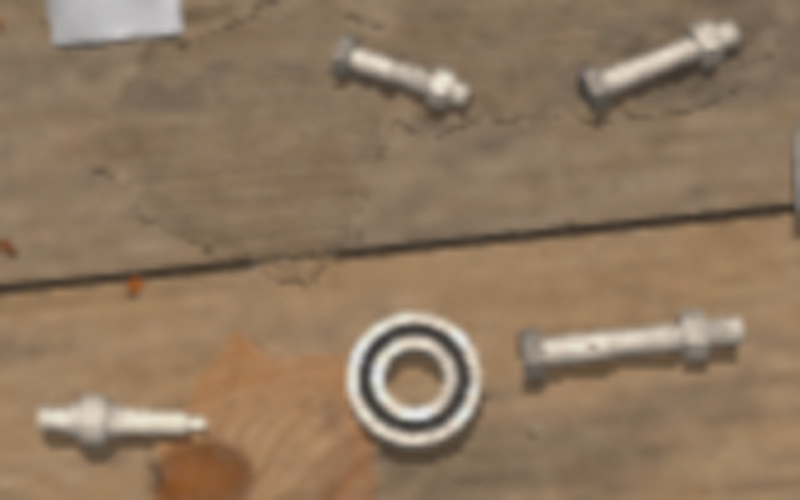

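Call:
carry_out(fingers=[0.55,0.55,0.55,0.55,0.55,0.55,0.55,0.55,0.55,0.55,0.55,0.55,0.55,0.55,0.55,0.55,0.55,0.55,0.55,0.55], offset=[[15.06,19.18,2.4],[15.06,19.18,2.4],[15.06,19.18,2.4],[15.06,19.18,2.4],[15.06,19.18,2.4],[15.06,19.18,2.4],[15.06,19.18,2.4],[15.06,19.18,2.4],[15.06,19.18,2.4],[15.06,19.18,2.4],[15.06,19.18,2.4],[15.06,19.18,2.4],[15.06,19.18,2.4],[15.06,19.18,2.4],[15.06,19.18,2.4],[15.06,19.18,2.4],[15.06,19.18,2.4],[15.06,19.18,2.4],[15.06,19.18,2.4],[15.06,19.18,2.4]], spin=[12.3,12.3,12.3,12.3,12.3,12.3,12.3,12.3,12.3,12.3,12.3,12.3,12.3,12.3,12.3,12.3,12.3,12.3,12.3,12.3], force=40)

```text
clock: 3.77
tool_pos: [0.4267, -0.1573, 0.159]
tool_rot: [3.141, -0.0, -1.751]
contact_force: [-0.8, 1.4, -0.2]
width: 0.066
gripper_force: 0.0
```

Call:
carry_out(fingers=[0.55,0.55,0.55,0.55,0.55,0.55,0.55,0.55,0.55,-0.2,-0.2,-0.2,-0.2,-0.2,-0.2,-0.2,-0.2,-0.2], offset=[[0,0,0.8],[0,0,1.8],[0,0,2.8],[0,0,3.7],[0,0,4.4],[0,0,4.9],[0,0,5.2],[0,0,5.3],[0,0,5.3],[0,0,5.3],[0,0,5.3],[0,0,5.3],[0,0,5.3],[0,0,5.3],[0,0,5.3],[0,0,5.3],[0,0,5.3],[0,0,5.3]], spin=[0,0,0,0,0,0,0,0,0,0,0,0,0,0,0,0,0,0], force=40)

```text
clock: 5.27
tool_pos: [0.4277, -0.1558, 0.0016]
tool_rot: [-3.139, 0.0, -1.748]
contact_force: [-1.8, 2.6, 6.8]
width: 0.0511
gripper_force: 42.1
```

```bash
python3 - <<'E'
from h import *
plan(.468,.138,.25,-180)
s=state();print(s["width"],s["gripper_force"],s["contact_force"],s["tool_pos"])
E
```

```text
to (0.468, 0.138, 0.25, -180) offset [-9.88  0.38 -8.28] spin [-0.02  0.02 13.31]
0.05106718965363917 42.08127829246223 [-1.81651531  2.60114692  6.80532493] [ 0.42768126 -0.15584073  0.00163202]
```

Call:
carry_out(fingers=[-0.2,-0.2,-0.2,-0.2,-0.2,-0.2,-0.2,-0.2,-0.2,-0.2,-0.2,-0.2,-0.2,-0.2,-0.2,-0.2,-0.2,-0.2,-0.2,-0.2], offset=[[0,0,-0.3],[0,0,-0.9],[0,0,-1.9],[0,0,-2.9],[0,0,-3.9],[0,0,-4.9],[0,0,-5.9],[-0.4,0,-6.9],[-1.2,0.1,-7.7],[-2.3,0.2,-8.2],[-3.4,0.3,-8.3],[-4.5,0.4,-8.3],[-5.6,0.5,-8.3],[-6.7,0.6,-8.3],[-7.8,0.6,-8.3],[-8.7,0.6,-8.3],[-9.3,0.6,-8.3],[-9.7,0.6,-8.3],[-9.85,0.6,-8.3],[-9.85,0.6,-8.3]], spin=[0,0,0,0,0,0,0.5,1.5,2.6,3.7,4.8,5.9,7,8.1,9.2,10.3,11.4,12.4,13.1,13.3])

```text
clock: 6.93
tool_pos: [0.4609, 0.1388, 0.2495]
tool_rot: [3.141, -0.0, -3.141]
contact_force: [1.1, -0.3, -0.7]
width: 0.0514
gripper_force: 42.4
```

```bash
python3 - <<'E'
from h import *
plan(.462,.138,.008,-180)
s=state();print(s["width"],s["gripper_force"],s["contact_force"],s["tool_pos"],s["joints"])
E
```

```text
to (0.462, 0.138, 0.008, -180) offset [-0.04 -0.03  8.05] spin [ 0. -0.  0.]
0.05144685596887497 42.4026828550268 [ 1.12443748 -0.31812792 -0.7097763 ] [0.46088331 0.13876495 0.24953446] [ 6.30666387e-01  1.23760529e-01 -3.01177783e-01 -3.55038343e-04
 -1.14567247e+00 -2.20112696e+00]
```

Call:
carry_out(fingers=[-0.2,-0.2,-0.2,-0.2,-0.2,-0.2,-0.2,-0.2,-0.2,-0.2,-0.2,-0.2,-0.2,-0.2,-0.2,-0.2,-0.2,-0.2], offset=[[0,0,0.5],[0,0,1.4],[0,0,2.4],[0,0,3.4],[0,0,4.4],[0,0,5.4],[0,0,6.3],[0,0,7.0],[0,0,7.5],[0,0,7.8],[0,0,7.95],[0,0,8.03],[0,0,8.07],[0,0,8.1],[0,0,8.13],[0,0,8.15],[0,0,8.17],[0,0,8.17]], spin=[0,0,0,0,0,0,0,0,0,0,0,0,0,0,0,0,0,0])

```text
clock: 8.43
tool_pos: [0.4615, 0.1382, 0.0047]
tool_rot: [3.141, 0.001, -3.14]
contact_force: [-0.5, -0.2, 0.9]
width: 0.0511
gripper_force: 42.6
```

Call:
carry_out(fingers=[-0.2,-0.2,-0.2,-0.2], offset=[[0,0,0.015],[0,0,0.03],[0,0,0.04],[0,0,0.04]], spin=[0,0,0,0])

```text
clock: 8.77
tool_pos: [0.4615, 0.1382, 0.0046]
tool_rot: [3.141, 0.001, -3.14]
contact_force: [-3.4, 0.2, 12.2]
width: 0.0512
gripper_force: 43.7
```

Call:
carry_out(fingers=[-0.2,0.28,0.34,0.42,0.48,0.48,0.48,0.48,0.48,0.48,0.48,0.48,0.48,0.48,0.48,0.48,0.48], offset=[[0,0,-0.03],[0,0,-0.03],[0,0,-0.03],[0,0,-0.03],[0,0,-0.03],[0,0,-0.03],[0,0,-0.1],[0,0,-0.3],[0,0,-0.7],[0,0,-1.4],[0,0,-2.4],[0,0,-3.5],[0,0,-4.6],[0,0,-5.7],[0,0,-6.6],[0,0,-7.2],[0,0,-7.4]], spin=[0,0,0,0,0,0,0,0,0,0,0,0,0,0,0,0,0])

```text
clock: 10.18
tool_pos: [0.4625, 0.1386, 0.2291]
tool_rot: [3.138, 0.007, -3.14]
contact_force: [-0.0, 0.2, 0.1]
width: 0.063
gripper_force: 0.0
```

```bash
python3 - <<'E'
from h import *
f=optics.grab_frame("top")
for r in finder.cut_out("bearing",f)[:2]:
    P=world(f,r["pixels"]);print(r["confidence"],P.mean(0),np.percentile(P[:,2],[5,50,95]))
parts(f,"bolt_long")
plan(.4305,-.2364,.25,-89)
plan(.4305,-.2364,.10,-89)
E
```

```text
0.94 [0.45597439 0.13768905 0.01636204] [0.00778956 0.01725463 0.02019442]
bolt_long 0.54 c [ 0.4305 -0.2443] axis deg 91.0 range [-0.044  0.044]
   -0.040 w 0.010 z 0.018 mid 0.000
   -0.032 w 0.018 z 0.021 mid 0.001
   -0.024 w 0.019 z 0.020 mid -0.000
   -0.016 w 0.011 z 0.018 mid 0.001
   -0.008 w 0.011 z 0.016 mid 0.000
   +0.000 w 0.010 z 0.016 mid 0.001
   +0.008 w 0.011 z 0.016 mid -0.000
   +0.016 w 0.011 z 0.017 mid 0.001
   +0.024 w 0.012 z 0.017 mid -0.000
   +0.032 w 0.015 z 0.016 mid 0.002
   +0.040 w 0.020 z 0.020 mid -0.000
to (0.4305, -0.2364, 0.25, -89) offset [  1.01 -12.47  -0.85] spin [ 1.000e-02 -0.000e+00 -1.516e+01]
to (0.4305, -0.2364, 0.1, -89) offset [  1.01 -12.47   4.15] spin [ 1.000e-02 -0.000e+00 -1.516e+01]
```

Call:
carry_out(fingers=[-0.18,-0.18,-0.18,-0.18,-0.18,-0.18,-0.18,-0.18,-0.18,-0.18,-0.18,-0.18,-0.18,-0.18,-0.18,-0.18,-0.18,-0.18], offset=[[0.1,-0.5,0],[0.3,-1.6,0],[0.5,-2.8,0],[0.6,-4,0],[0.7,-5.2,0],[0.8,-6.4,0],[0.9,-7.6,0.3],[1,-8.8,0.8],[1,-9.9,1.4],[1,-10.8,2],[1,-11.5,2.6],[1,-12,3.2],[1,-12.3,3.7],[1,-12.45,4],[1,-12.47,4.15],[1,-12.47,4.15],[1,-12.47,4.15],[1,-12.47,4.15]], spin=[-0.6,-1.7,-2.8,-3.9,-5,-6.1,-7.2,-8.3,-9.4,-10.5,-11.6,-12.7,-13.8,-14.7,-15.1,-15.2,-15.2,-15.2])

```text
clock: 11.83
tool_pos: [0.4312, -0.2359, 0.1]
tool_rot: [3.14, 0.0, -1.55]
contact_force: [0.4, 0.3, 0.4]
width: 0.0349
gripper_force: 0.0
```

```bash
python3 - <<'E'
from h import *
g=optics.grab_frame("side");cv2.imwrite("pics/s2.png",cv2.resize(g["img"][170:350,200:440],None,fx=3,fy=3))
plan(.4305,-.2364,.0035,-89)
E
```

```text
to (0.4305, -0.2364, 0.0035, -89) offset [0.02 0.03 3.23] spin [0.   0.   0.04]
```

View pics/s2.png

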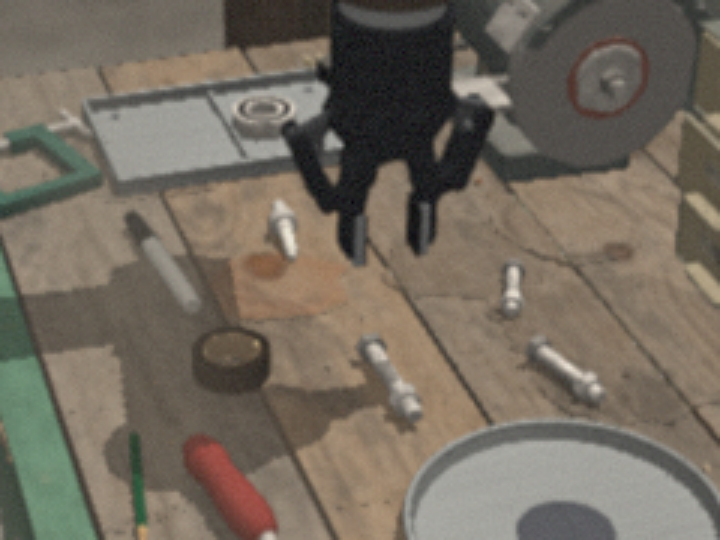

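The bearing lies flat in the far compartment (crop ≈ (262,112)), and the gripper hangs above the long bolt (crop ≈ (390,380)).

Call:
carry_out(fingers=[-0.18,-0.18,-0.18,-0.18,-0.18,-0.18,-0.18,-1,-1,-1,-1,-1,-1,-1,-1], offset=[[0,0,0.6],[0,0,1.5],[0,0,2.3],[0,0,2.8],[0,0,3.1],[0,0,3.22],[0,0,3.22],[0,0,3.22],[0,0,3.22],[0,0,3.22],[0,0,3.22],[0,0,3.22],[0,0,3.22],[0,0,3.22],[0,0,3.22]], spin=[0,0,0,0,0,0,0,0,0,0,0,0,0,0,0], force=45)

```text
clock: 13.13
tool_pos: [0.4326, -0.2363, 0.005]
tool_rot: [-3.139, -0.001, -1.548]
contact_force: [-0.3, 1.1, 7.9]
width: 0.0099
gripper_force: 44.3
```

```bash
python3 - <<'E'
from h import *
s=state();print(s["width"],s["gripper_force"],s["contact_force"],s["tool_pos"],s["joints"])
plan(.371,.146,.15,-89)
E
```

```text
0.009862817032493941 44.30680990219116 [-0.31800714  1.07739329  7.92483453] [ 0.43255779 -0.23630174  0.00504732] [-1.69673188e-01  4.61766804e-01 -5.77594932e-01  4.43730883e-04
 -5.28911785e-01  1.91674174e-01]
to (0.371, 0.146, 0.15, -89) offset [-12.78   1.75  -4.85] spin [-0.02 -0.01  0.05]
```

Call:
carry_out(fingers=[-1,-1,-1,-1,-1,-1,-1,-1,-1,-1,-1,-1,-1,-1,-1,-1,-1,-1,-1,-1], offset=[[0,0,-0.2],[0,0,-0.6],[0,0,-1.4],[0,0,-2.4],[0,0,-3.5],[0,0,-4.6],[-0.4,0.1,-5.6],[-1.2,0.2,-6.4],[-2.2,0.4,-7],[-3.4,0.6,-7.2],[-4.6,0.8,-7.2],[-5.8,1,-7.2],[-7,1.2,-7.2],[-8.2,1.4,-7.2],[-9.4,1.6,-7.2],[-10.6,1.7,-7.2],[-11.6,1.75,-7.2],[-12.3,1.75,-7.2],[-12.7,1.75,-7.2],[-12.78,1.75,-7.2]], spin=[0,0,0,0,0,0,0,0,0,0,0,0,0,0,0,0,0,0,0,0])

```text
clock: 14.8
tool_pos: [0.3703, 0.1473, 0.2198]
tool_rot: [3.141, 0.0, -1.547]
contact_force: [-0.6, -0.6, -0.9]
width: 0.01
gripper_force: 44.0
```

```bash
python3 - <<'E'
from h import *
s=state();print(s["width"],s["gripper_force"],s["contact_force"],s["tool_pos"])
plan(.371,.146,.008,-89)
E
```

```text
0.010005023219443847 43.992703557014465 [-0.6388954  -0.63414206 -0.88877383] [0.37033551 0.14732296 0.21981848]
to (0.371, 0.146, 0.008, -89) offset [ 0.04 -0.02  7.06] spin [0.   0.   0.06]
```

Call:
carry_out(fingers=[-1,-1,-1,-1,-1,-1,-1,-1,-1,-1,-1,-1,-1,-1,-1,-1], offset=[[0,0,0.5],[0,0,1.4],[0,0,2.4],[0,0,3.4],[0,0,4.4],[0,0,5.4],[0,0,6.1],[0,0,6.5],[0,0,6.75],[0,0,6.87],[0,0,6.93],[0,0,6.97],[0,0,7.0],[0,0,7.02],[0,0,7.04],[0,0,7.04]], spin=[0,0,0,0,0,0,0,0,0,0,0,0,0,0,0,0])

```text
clock: 16.13
tool_pos: [0.3708, 0.1462, 0.009]
tool_rot: [-3.141, 0.001, -1.549]
contact_force: [-0.6, 0.1, -1.6]
width: 0.0096
gripper_force: 44.0
```

Call:
carry_out(fingers=[-1,-1,-1,-1,-1], offset=[[0,0,0.015],[0,0,0.03],[0,0,0.045],[0,0,0.045],[0,0,0.045]], spin=[0,0,0,0,0])

```text
clock: 16.55
tool_pos: [0.3708, 0.1462, 0.008]
tool_rot: [-3.141, 0.0, -1.548]
contact_force: [-3.0, -0.7, 7.3]
width: 0.0098
gripper_force: 44.9
```

Call:
carry_out(fingers=[-0.7,-0.64,-0.56,-0.48,-0.45,-0.45,-0.45,-0.45,-0.45,-0.45,-0.45,-0.45,-0.45,-0.45,-0.45,-0.45], offset=[[0,0,0],[0,0,0],[0,0,0],[0,0,-0.02],[0,0,-0.04],[0,0,-0.1],[0,0,-0.3],[0,0,-0.7],[0,0,-1.5],[0,0,-2.5],[0,0,-3.6],[0,0,-4.7],[0,0,-5.7],[0,0,-6.5],[0,0,-7.0],[0,0,-7.2]], spin=[0,0,0,0,0,0,0,0,0,0,0,0,0,0,0,0])

```text
clock: 17.88
tool_pos: [0.3715, 0.1466, 0.2265]
tool_rot: [-3.137, 0.004, -1.549]
contact_force: [0.2, 0.9, 0.7]
width: 0.0234
gripper_force: 0.0
```

```bash
python3 - <<'E'
from h import *
f=optics.grab_frame("top")
parts(f,"bolt_short")
plan(.5521,-.1616,.10,-115)
E
```

```text
bolt_short 0.42 c [ 0.5519 -0.1657] axis deg 64.6 range [-0.029  0.027]
   -0.025 w 0.011 z 0.016 mid 0.001
   -0.017 w 0.016 z 0.017 mid 0.001
   -0.009 w 0.008 z 0.014 mid 0.001
   -0.001 w 0.009 z 0.013 mid 0.001
   +0.007 w 0.009 z 0.015 mid 0.001
   +0.015 w 0.009 z 0.015 mid 0.002
   +0.023 w 0.017 z 0.018 mid 0.001
   +0.031 w 0.000 z 0.014 mid -0.003
to (0.5521, -0.1616, 0.1, -115) offset [10.4  -5.81  4.13] spin [-0.01  0.02  4.38]
```

Call:
carry_out(fingers=[-0.29,-0.29,-0.29,-0.29,-0.29,-0.29,-0.29,-0.29,-0.29,-0.29,-0.29,-0.29,-0.29,-0.29,-0.29,-0.29,-0.29,-0.29], offset=[[0.5,0,0],[1.5,-0.2,0],[2.6,-0.6,0],[3.7,-1.1,0],[4.8,-1.7,0],[5.9,-2.4,0],[7,-3.1,0],[8,-3.8,0.2],[8.9,-4.5,0.6],[9.5,-5.1,1.2],[9.9,-5.5,1.9],[10.2,-5.7,2.6],[10.35,-5.8,3.3],[10.4,-5.81,3.8],[10.4,-5.81,4.1],[10.4,-5.81,4.13],[10.4,-5.81,4.13],[10.4,-5.81,4.13]], spin=[0.3,0.8,1.3,1.8,2.3,2.8,3.3,3.8,4.1,4.4,4.4,4.4,4.4,4.4,4.4,4.4,4.4,4.4])

```text
clock: 19.48
tool_pos: [0.5522, -0.1619, 0.1001]
tool_rot: [-3.141, 0.0, -2.009]
contact_force: [1.1, -0.1, 1.0]
width: 0.0304
gripper_force: 0.0
```

```bash
python3 - <<'E'
from h import *
g=optics.grab_frame("side");cv2.imwrite("pics/s3.png",cv2.resize(g["img"][170:350,200:440],None,fx=3,fy=3))
plan(.552,-.1616,.0025,-115.3)
E
```

```text
to (0.552, -0.1616, 0.0025, -115.3) offset [-0.    0.02  3.27] spin [-0.02  0.01  0.03]
```

View pics/s3.png

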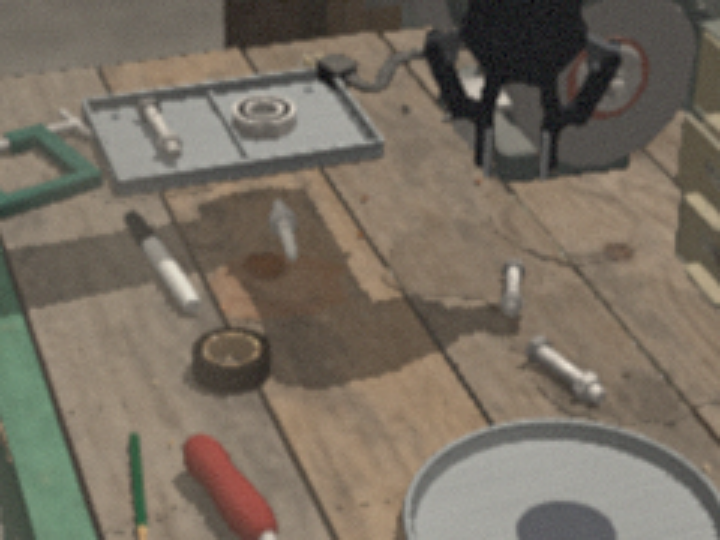

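The long bolt (crop ≈ (160,128)) and bearing (262,115) lie flat in separate compartments. The gripper is over the short bolt (512,290).

Call:
carry_out(fingers=[-0.29,-0.29,-0.29,-0.29,-0.29,-0.29,-0.29,-1,-1,-1,-1,-1,-1,-1,-1], offset=[[0,0,0.6],[0,0,1.5],[0,0,2.3],[0,0,2.8],[0,0,3.1],[0,0,3.24],[0,0,3.24],[0,0,3.24],[0,0,3.24],[0,0,3.24],[0,0,3.24],[0,0,3.24],[0,0,3.24],[0,0,3.24],[0,0,3.24]], spin=[0,0,0,0,0,0,0,0,0,0,0,0,0,0,0], force=45)

```text
clock: 20.78
tool_pos: [0.553, -0.1621, 0.0036]
tool_rot: [-3.139, 0.001, -2.009]
contact_force: [-0.1, 0.7, 5.7]
width: 0.0078
gripper_force: 44.4
```

```bash
python3 - <<'E'
from h import *
s=state();print(s["width"],s["gripper_force"],s["contact_force"],s["tool_pos"],s["joints"])
plan(.511,-.414,.17,-90)
E
```

```text
0.007820413037841761 44.436914920806885 [-0.06299901  0.71811035  5.70546051] [ 0.55301377 -0.16214214  0.00364595] [-0.00402246  0.560241   -0.36871628  0.00065563 -0.63889537 -0.43477886]
to (0.511, -0.414, 0.17, -90) offset [ 8.19 -2.31 -5.55] spin [-0.03  0.   -4.19]
```

Call:
carry_out(fingers=[-1,-1,-1,-1,-1,-1,-1,-1,-1,-1,-1,-1,-1,-1,-1,-1,-1], offset=[[0,0,-0.2],[0,0,-0.6],[0,0,-1.4],[0,0,-2.4],[0,0,-3.4],[0.4,-0.1,-4.4],[1.2,-0.3,-5.1],[2.2,-0.6,-5.5],[3.3,-0.9,-5.55],[4.4,-1.2,-5.55],[5.5,-1.5,-5.55],[6.5,-1.8,-5.55],[7.3,-2.1,-5.55],[7.9,-2.3,-5.55],[8.15,-2.31,-5.55],[8.19,-2.31,-5.55],[8.19,-2.31,-5.55]], spin=[0,0,0,0,-0.2,-0.6,-1,-1.5,-2,-2.5,-3,-3.4,-3.8,-4.1,-4.2,-4.2,-4.2])

```text
clock: 22.2
tool_pos: [0.5094, -0.4136, 0.1683]
tool_rot: [3.141, 0.001, -1.571]
contact_force: [-0.6, 0.6, -0.6]
width: 0.0079
gripper_force: 44.0
```

```bash
python3 - <<'E'
from h import *
s=state();print(s["width"],s["gripper_force"],s["contact_force"],s["tool_pos"])
plan(.511,-.414,.0066,-90)
E
```

```text
0.00787687965652373 43.981656432151794 [-0.6420083   0.58211569 -0.55536213] [ 0.50943482 -0.41357974  0.16831055]
to (0.511, -0.414, 0.0066, -90) offset [ 0.02 -0.06  5.39] spin [ 0.01  0.01 -0.  ]
```

Call:
carry_out(fingers=[-1,-1,-1,-1,-1,-1,-1,-1,-1,-1,-1,-1,-1,-1,-1], offset=[[0,0,0.5],[0,0,1.4],[0,0,2.4],[0,0,3.4],[0,0,4.2],[0,0,4.7],[0,0,5.0],[0,0,5.15],[0,0,5.23],[0,0,5.28],[0,0,5.31],[0,0,5.34],[0,0,5.36],[0,0,5.37],[0,0,5.37]], spin=[0,0,0,0,0,0,0,0,0,0,0,0,0,0,0])

```text
clock: 23.45
tool_pos: [0.5101, -0.4141, 0.008]
tool_rot: [-3.141, -0.0, -1.57]
contact_force: [-0.2, -0.0, -0.9]
width: 0.0079
gripper_force: 44.0
```

Call:
carry_out(fingers=[-1,-1,-1,-1,-1,-1], offset=[[0,0,0.015],[0,0,0.03],[0,0,0.045],[0,0,0.055],[0,0,0.055],[0,0,0.055]], spin=[0,0,0,0,0,0])

```text
clock: 23.95
tool_pos: [0.5102, -0.414, 0.0067]
tool_rot: [-3.141, -0.0, -1.57]
contact_force: [-0.9, 2.5, 4.8]
width: 0.0079
gripper_force: 44.4
```

Contact; release, rise.

Call:
carry_out(fingers=[-0.75,-0.68,-0.6,-0.52,-0.5,-0.5,-0.5,-0.5,-0.5,-0.5,-0.5,-0.5,-0.5,-0.5,-0.5], offset=[[0,0,0],[0,0,0],[0,0,0],[0,0,-0.02],[0,0,-0.04],[0,0,-0.1],[0,0,-0.3],[0,0,-0.7],[0,0,-1.5],[0,0,-2.5],[0,0,-3.5],[0,0,-4.3],[0,0,-4.9],[0,0,-5.1],[0,0,-5.1]], spin=[0,0,0,0,0,0,0,0,0,0,0,0,0,0,0])

```text
clock: 25.2
tool_pos: [0.5111, -0.4145, 0.1622]
tool_rot: [-3.137, -0.003, -1.57]
contact_force: [-0.6, -0.2, -0.4]
width: 0.0216
gripper_force: 0.0
```

```bash
python3 - <<'E'
from h import *
f=optics.grab_frame("top")
parts(f,"spark_plug bolt_mid")
plan(.419,-.0285,.11,-95.5)
E
```

```text
Traceback (most recent call last):
  File "h.py", line 23, in parts
    r=finder.cut_out(n,f)[0]
      ~~~~~~~~~~~~~~~~~~~^^^
IndexError: list index out of range
```

```bash
python3 - <<'E'
from h import *
plan(.4195,-.0285,.11,-95)
E
```

```text
to (0.4195, -0.0285, 0.11, -95) offset [-12.83   2.99   1.63] spin [0.01 0.01 0.84]
```

Call:
carry_out(fingers=[-0.06,-0.06,-0.06,-0.06,-0.06,-0.06,-0.06,-0.06,-0.06,-0.06,-0.06,-0.06,-0.06,-0.06,-0.06,-0.06,-0.06], offset=[[-0.5,0.1,0],[-1.5,0.4,0],[-2.6,0.7,0],[-3.8,1,0],[-5,1.3,0],[-6.2,1.6,0],[-7.4,1.9,0],[-8.6,2.2,0.2],[-9.7,2.4,0.5],[-10.8,2.6,0.8],[-11.7,2.8,1.1],[-12.3,2.9,1.4],[-12.7,3,1.6],[-12.83,3,1.63],[-12.83,3,1.63],[-12.83,3,1.63],[-12.83,3,1.63]], spin=[0.1,0.2,0.3,0.4,0.5,0.6,0.7,0.8,0.85,0.85,0.85,0.85,0.85,0.85,0.85,0.85,0.85])

```text
clock: 26.72
tool_pos: [0.4199, -0.0297, 0.1101]
tool_rot: [3.141, -0.0, -1.66]
contact_force: [0.3, 0.1, 0.4]
width: 0.0401
gripper_force: 0.0
```

```bash
python3 - <<'E'
from h import *
g=optics.grab_frame("side");cv2.imwrite("pics/s4.png",cv2.resize(g["img"][190:400,220:460],None,fx=2.8,fy=2.8))
plan(.4195,-.0285,.005,-95.5)
E
```

```text
to (0.4195, -0.0285, 0.005, -95.5) offset [-0.04  0.02  3.51] spin [-0.    0.    0.06]
```

View pics/s4.png

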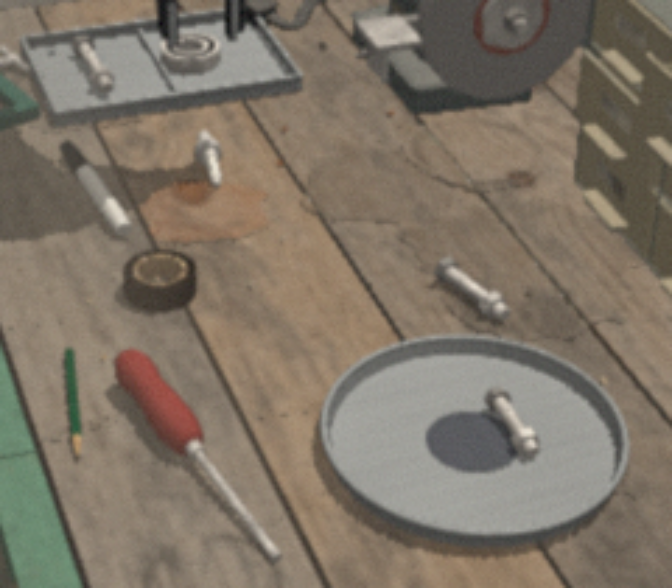

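The short bolt lies flat in the dish (crop ≈ (512,422)), and the mid bolt (472,288) and tape (160,280) are untouched. Now the spark plug (208,158).

Call:
carry_out(fingers=[-0.06,-0.06,-0.06,-0.06,-0.06,-0.06,-0.06,-0.06,-1,-1,-1,-1,-1,-1,-1,-1], offset=[[-0.04,0,0.5],[-0.04,0,1.3],[-0.04,0,2.1],[-0.04,0,2.8],[-0.04,0,3.2],[-0.04,0,3.4],[-0.04,0,3.5],[-0.04,0,3.5],[-0.04,0,3.5],[-0.04,0,3.5],[-0.04,0,3.5],[-0.04,0,3.5],[-0.04,0,3.5],[-0.04,0,3.5],[-0.04,0,3.5],[-0.04,0,3.5]], spin=[0,0,0,0,0,0,0,0,0,0,0,0,0,0,0,0], force=45)

```text
clock: 28.1
tool_pos: [0.4207, -0.0277, 0.0058]
tool_rot: [-3.14, 0.001, -1.658]
contact_force: [0.6, -0.6, 6.4]
width: 0.0182
gripper_force: 44.4
```

```bash
python3 - <<'E'
from h import *
s=state();print(s["width"],s["gripper_force"],s["contact_force"],s["tool_pos"])
plan(.447,-.404,.17,-90)
E
```

```text
0.018202163057195277 44.37289291236084 [ 0.58993919 -0.61096714  6.36480186] [ 0.42072566 -0.0276981   0.00575331]
to (0.447, -0.404, 0.17, -90) offset [12.42 -1.98 -5.48] spin [-0.02  0.   -0.83]
```

Call:
carry_out(fingers=[-1,-1,-1,-1,-1,-1,-1,-1,-1,-1,-1,-1,-1,-1,-1,-1,-1,-1,-1,-1], offset=[[0,0,-0.2],[0,0,-0.6],[0,0,-1.4],[0,0,-2.4],[0,0,-3.4],[0.4,-0.1,-4.4],[1.2,-0.3,-5.1],[2.2,-0.5,-5.48],[3.4,-0.7,-5.48],[4.6,-0.9,-5.48],[5.8,-1.1,-5.48],[7,-1.3,-5.48],[8.2,-1.5,-5.48],[9.4,-1.7,-5.48],[10.5,-1.8,-5.48],[11.4,-1.9,-5.48],[12,-1.98,-5.48],[12.35,-1.98,-5.48],[12.42,-1.98,-5.48],[12.42,-1.98,-5.48]], spin=[0,0,0,0,0,0,-0.1,-0.2,-0.3,-0.4,-0.5,-0.6,-0.7,-0.8,-0.83,-0.83,-0.83,-0.83,-0.83,-0.83])

```text
clock: 29.77
tool_pos: [0.4455, -0.404, 0.169]
tool_rot: [3.14, 0.001, -1.573]
contact_force: [-0.7, -0.2, -0.2]
width: 0.018
gripper_force: 44.2
```

```bash
python3 - <<'E'
from h import *
s=state();print(s["width"],s["gripper_force"],s["contact_force"],s["tool_pos"])
plan(.447,-.404,.0088,-90)
E
```

```text
0.017968572933983 44.192170741735026 [-0.72688724 -0.15332253 -0.17388506] [ 0.44553419 -0.40395528  0.16899397]
to (0.447, -0.404, 0.0088, -90) offset [ 0.01 -0.06  5.34] spin [ 0.01  0.01 -0.02]
```

Call:
carry_out(fingers=[-1,-1,-1,-1,-1,-1,-1,-1,-1,-1,-1,-1,-1,-1,-1], offset=[[0,0,0.5],[0,0,1.4],[0,0,2.4],[0,0,3.4],[0,0,4.2],[0,0,4.7],[0,0,5.0],[0,0,5.13],[0,0,5.2],[0,0,5.25],[0,0,5.28],[0,0,5.31],[0,0,5.33],[0,0,5.33],[0,0,5.33]], spin=[0,0,0,0,0,0,0,0,0,0,0,0,0,0,0])

```text
clock: 31.02
tool_pos: [0.4463, -0.4045, 0.0099]
tool_rot: [-3.141, -0.0, -1.572]
contact_force: [-0.0, 0.6, -0.1]
width: 0.0183
gripper_force: 44.2
```

Call:
carry_out(fingers=[-1,-1,-1,-1,-1,-1], offset=[[0,0,0.015],[0,0,0.03],[0,0,0.04],[0,0,0.05],[0,0,0.05],[0,0,0.05]], spin=[0,0,0,0,0,0])

```text
clock: 31.52
tool_pos: [0.4464, -0.4045, 0.0089]
tool_rot: [-3.141, -0.0, -1.572]
contact_force: [-0.2, -0.1, 6.1]
width: 0.0184
gripper_force: 44.7
```

Call:
carry_out(fingers=[-0.53,-0.47,-0.4,-0.32,-0.25,-0.25,-0.25,-0.25,-0.25,-0.25,-0.25,-0.25,-0.25,-0.25,-0.25,-0.25,-0.25], offset=[[0,0,0],[0,0,0],[0,0,0],[0,0,0],[0,0,0],[0,0,-0.1],[0,0,-0.3],[0,0,-0.7],[0,0,-1.5],[0,0,-2.5],[0,0,-3.5],[0,0,-4.5],[-1,0.5,-5.5],[-2,1,-6.2],[-3,1.5,-6.5],[-4,2,-6.5],[-4.5,2.2,-6.5]], spin=[0,0,0,0,0,0,0,0,0,0,0,0,0,0,0,0,0])

```text
clock: 32.93
tool_pos: [0.3784, -0.267, 0.2047]
tool_rot: [-3.139, 0.0, -1.571]
contact_force: [-0.4, -0.2, 0.0]
width: 0.0318
gripper_force: 0.0
```

```bash
python3 - <<'E'
from h import *
f=optics.grab_frame("top");g=optics.grab_frame("side")
cv2.imwrite("pics/t5.png",f["img"]);cv2.imwrite("pics/s5.png",cv2.resize(g["img"][180:390,220:460],None,fx=2.8,fy=2.8))
E
```

```text
(no output)
```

View pics/t5.png

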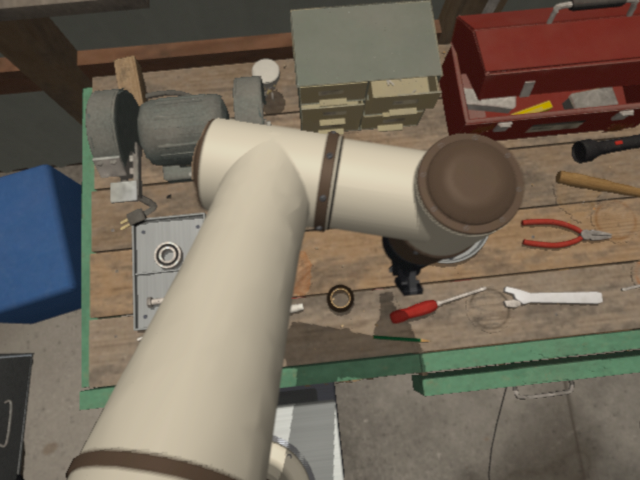

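View pics/s5.png

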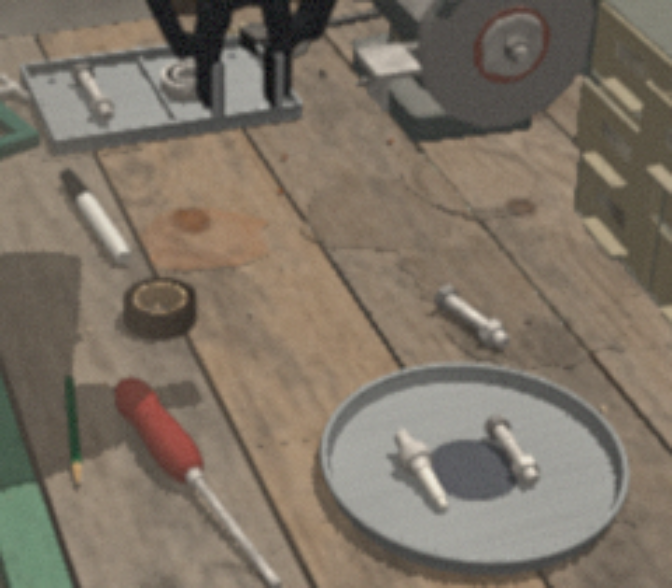

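The plug (crop ≈ (420,470)) and short bolt (512,450) lie side by side in the dish. The bearing (180,80) and long bolt (95,92) are in the tray, and the tape and mid bolt have not moved. Handing in.

```bash
python3 -c "
from plant import job
print(job.sign_off())"
```

```text
the job is handed in; nothing more can be done
None
```

The job is handed in: the bearing and longest bolt are in separate compartments of the tray, the shortest bolt and spark plug lie side by side in the dish, and the middle-sized bolt and tape were left where they were; the final pictures agree, but sign-off gave no verdict.

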